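# Short spin in the microcentrifuge: shut the lid, hold the sunken key

### The job

Give the tubes in the bench microcentrifuge a short spin: push its raised lid over and down with the fingertips, without taking hold of it, until it snaps shut and stays down by itself, then reach the shut fingertips into the round well in the control deck and press the sunken key at its bottom all the way down. It only spins while the key is held, so finish still holding the key down, clear of the lid. Never press the key while the lid is up, and leave the timer and the two vials beside the machine where they stand.

Things in the scene. Friction and masses are not known exactly. Their poses are not given: they have to be found in the camera images.
- centrifuge: White bench microcentrifuge, fixed. Origin on the worktop; x points from the control deck (robot's side) to the lid hinge at the back, y to its left, z up. Round bowl housing 180 mm across, centred at x=+35 mm, rim at z=100 mm. Flat deck 170 mm wide, from x=-132 mm to the bowl, top at z=85 mm: flat dark display on its left (+y) half, round key well on its right half.
- lid (a joint): Opening of the lid, rad: 0 shut, 0.95 to 1.3 at the start. White disc 176 mm across, 17 mm thick; it opens up and away from the robot, so push its outer (upper, rear) face towards the robot and down. A spring and friction hold it up (1 to 2 N at the lip). At the end a striker under the lip must be pushed past a sprung roller (about 5 N more), which then keeps it shut; short of that it rises again.
- lid_lip (a point): Middle of the upper face of the lid's 50 mm wide front lip, 180 mm from the hinge axis; moves with the lid. z: the lid's outward normal; x: from the lip to the hinge. Shut, it is 112 mm above the worktop. From 15 mm nearer the hinge on, the disc rises up to 7 mm higher than the lip.
- lid_hinge (a point): Point on the lid's hinge axis (machine y axis), 105 mm above the worktop at the back of the bowl; fixed to the machine.
- spin_key (a joint): Travel of the short-spin key in m: 0 up, 0.005 fully down. Spring: starts to move at about 1.5 N, fully down at about 5 N; it comes up when let go.
- spin_key_top (a point): Centre of the top of the grey round key (25 mm across) on the axis of the well, 15 mm below the deck when up; the key is pressed straight down. Pressed fully it still stands 5 mm above the well's floor.
- well_mouth (a point): Centre of the mouth of the round well in the deck, 85 mm above the worktop: 58 mm wide, 25 mm deep with upright walls, a thin grey ring round its rim. It is 90 mm in front of and 42 mm to the right of the machine's origin.
- timer: White bench timer, 58x64x18 mm, loose, lying left of the machine; to be left alone. Origin at the centre of its underside.
- vial_a: Small vial with a blue cap, 23 mm wide, 44 mm tall, loose, standing right of the machine; to be left alone. Origin at the centre of its underside.
- vial_b: Second such vial, as vial_a, beside it; to be left alone.

How it is judged:
On the way:
1. the lid is snapped shut and stays down with nothing touching it (value of joint lid below 0.03 rad and contact force between each of the fingers, the arm and lid below 0.3 N), for 0.2 s.
At the end, for the whole second after the job is handed in: The lid is shut (within 0.03 rad) on its catch with the robot not touching it, and the fingers hold the short-spin key down (at least 3.8 of its 5 mm, with more than 2 N) through the last second (value of joint spin_key above 0.0038 m and contact force between the fingers and spin_key above 2 N and value of joint lid below 0.03 rad and contact force between each of the fingers, the arm and lid below 0.5 N); the arm keeps its last pose, push and grip.
It fails at once if the key was pressed while the lid was not shut (value of joint spin_key above 0.0015 m and value of joint lid above 0.05 rad).
It fails at once if the lid was taken between the fingers instead of pushed (z of the grasp point in the frame of lid_lip between -0.013 and 0.003 m and x of the grasp point in the frame of lid_lip between -0.012 and 0.17 m and y of the grasp point in the frame of lid_lip between -0.09 and 0.09 m).
It fails at once if the timer was moved or lifted (distance of timer from where it was at the start of the episode above 0.015 m).
It fails at once if a vial was moved, lifted or knocked over (distance of any of vial_a, vial_b from where it was at the start of the episode above 0.015 m or angle between any of vial_a, vial_b's own z axis and vertical above 0.5 rad).
It also fails if it takes over 48 s, if anything falls off the work surface, if the arm or the gripper's body presses on something with over 40 N, if the wrist force passes 120 N, or if a joint passes its speed limit or range.

### The arm

A 7-joint arm with a two-finger parallel gripper is mounted at the origin on a cart in front of the work surface, level with it; the furniture and walls round the work are solid. World frame = base frame: x ahead of the robot, y to its left, z up, the work surface at z = 0. Lengths are in m, angles in rad, forces in N, time in s.
With the tool pointing down it reaches from about 0.425 to 0.875 m from the base axis. Payload 4.7 kg.
Tool frame: the origin (TCP) lies at the very end of the fingers, on their centre line; the grasp point (between the pads) lies 19 mm behind it; z points along the fingers, y is the line along which they close (so a half turn about z gives the same grasp; the last joint's range is limited). The gripper opens to 87 mm and grips with 3 to 60 N. Pads are 19 mm wide; open, the fingers measure 117 mm over their backs; the gripper's body (75 mm by 190 mm) begins 51 mm behind the grasp point.
Start: joints at [1.357, 0.321, -0.07, 1.45, 0.023, 1.371, -0.057], TCP at [0.147, -0.633, 0.186] pointing down, gripper open.
Joint ranges: [-2.86, 2.86], [-0.3, 2.09], [-1.38, 1.24], [0.06, 2.45], [-1.56, 4.7], [0.09, 2.05], [-2.69, 2.69]. Speed limits (rad/s): [2.57, 2.57, 3.14, 3.14, 3.14, 3.14, 3.14].

### API

Orientations are given as a rotation vector (axis times angle).
In Python, from bench import ctrl, get_image, job gives the robot as it stands.
- The arm moves only by the shell command python3 -m crank 'ROWS' [FORCE]. ROWS is JSON, a list that holds one entry, the list of rows, each a list of 5 numbers: the shift along the tool's x, y, z in mm, then the turn about the tool's z in rad, then the closure, from -1 (fully open) to 1 (shut), so that 0 is half open. A call has 1 to 10 rows; each row shifts and turns the commanded pose from where the row before left it, along the tool's axes as they then stand; what a row does not reach is not made up. A row lasts 1/12 s, in which the tool goes at most 41.7 mm and 7.16 degrees, less where a joint would pass 70% of its speed; a pose out of reach is approached as far as the arm can. A call with a gripper value outside its range is refused whole. The fingers move at their own pace and stop on an object; FORCE is the grip in N (left out, the last holds). Time passes only in rows, so rows that do not move let the fingers close. It gives the time, the measured TCP pose, the force, the opening and the grip force at its end, in the units of the state.
- ctrl.get_state(): the state, without advancing time (a new reading comes with each control period).
- get_image(name): name is "scene" or "top"; returns a dict with "pixels" (384x512x3 uint8, red, green, blue), "fx", "fy", "cx", "cy" (pixels), "T" (4x4, takes a point from camera to world coordinates). Camera axes: x right, y down, z forward; pixel columns grow to the right and rows downward; lengths in m; the calibration is good to about 2 mm. A picture is of the moment at which its call begins. There is no depth.
- job.close_job(): hands the job in; it is judged then, once.
The state is a dict: "time": time; "joint_positions": joint angles; "qd": joint speeds; "joint_torque": joint torques, N m; "position": TCP position; "tool_rot": TCP orientation; "ft_force": force on the tool from outside, world axes, zero at the start; "torque": the same for the moment, N m; "grip_width": opening from 0.0 (shut) to 1.0 (fully open); "grip_force": force on a finger pad.
Only numpy, scipy, OpenCV 4.12 (cv2) and the standard library are available. Lean on these libraries where they do the work, as an engineer would, in place of code of your own. Each camera call takes 0.05 s, during which the arm holds its last target. There are 200 camera calls.

## Working session

There is one attempt and no reset: what is moved stays moved. The work goes in short steps, Python scripts to look and compute and a shell command to move; the robot and the scene stay as the last step left them, time stands still between calls to the robot, and variables do not carry over. Pictures are saved under pics/ and viewed, at most 10 in all, crops included, and the job is handed in when it is done.

```bash
mkdir -p pics; ls; python3 - <<'E'
from bench import ctrl,get_image
import cv2,numpy as np
print(ctrl.get_state())
for n in("scene","top"):
    d=get_image(n); cv2.imwrite(f"pics/{n}0.png",d["pixels"][:,:,::-1]); print(n,d["fx"],d["fy"],d["cx"],d["cy"],np.round(d["T"],4).tolist())
a=cv2.imread("pics/scene0.png")
E
```

```text
pics
{'time': 0.0, 'joint_positions': array([ 1.3571328 ,  0.3218193 , -0.07006615,  1.45167888,  0.02263535,
        1.37081663, -0.05688444]), 'qd': array([-9.57552392e-04, -7.80966878e-04, -3.02274509e-04, -9.11939097e-04,
       -9.12348452e-05,  9.52663829e-04,  3.25556796e-04]), 'joint_torque': array([-1.03462600e-03, -4.91289318e+01, -4.04264303e-01, -3.12529850e+01,
       -6.37701130e-02,  4.36935062e-02,  1.88181325e-04]), 'position': array([ 0.14654867, -0.63261452,  0.18516192]), 'tool_rot': array([-3.11934659e+00, -3.56836701e-01,  5.63303424e-04]), 'ft_force': array([-0.62865061,  0.78883832, -0.92218872]), 'torque': array([-0.01900961,  0.03805328,  0.02195752]), 'grip_force': 0.0, 'grip_width': 0.9977614242594895}
scene 455.6175726035522 455.6175726035522 251.73105574728544 188.93187117043323 [[0.8595, -0.3688, 0.3539, 0.2035], [-0.5109, -0.5984, 0.6172, -0.5015], [-0.0158, -0.7113, -0.7027, 0.8186], [0.0, 0.0, 0.0, 1.0]]
top 464.0202412484885 464.0202412484885 269.37004953349106 192.07877736694977 [[-0.0165, -0.9892, 0.1459, 0.4485], [-0.9994, 0.012, -0.0316, 0.1636], [0.0295, -0.1463, -0.9888, 0.9549], [0.0, 0.0, 0.0, 1.0]]
```

View pics/scene0.png

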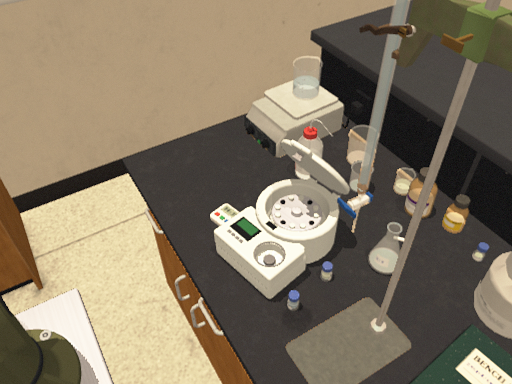

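View pics/top0.png

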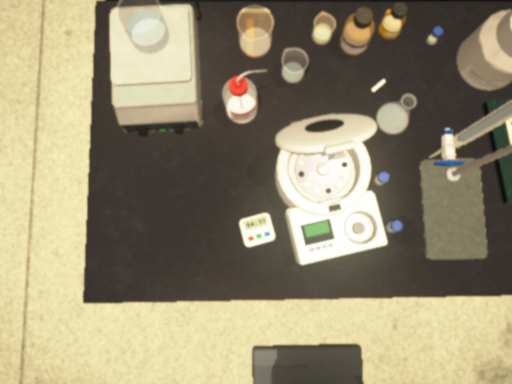

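The scene view shows the open centrifuge with its well at about (270,258) and display at (245,228). In the top view the well is at (359,228), display at (317,230), bowl at (323,172), the vials' blue caps at (383,178) and (396,226), and the timer at (257,230). A retort stand rises at (453,172).

```bash
cat > h.py <<'E'
import numpy as np,cv2
from bench import ctrl,get_image
def ray(d,u,v):
    T=np.array(d["T"]);r=T[:3,:3]@np.array([(u-d["cx"])/d["fx"],(v-d["cy"])/d["fy"],1]);return T[:3,3],r
def plane(d,u,v,z):
    o,r=ray(d,u,v);return o+r*(z-o[2])/r[2]
def proj(d,p):
    T=np.array(d["T"]);c=T[:3,:3].T@(np.array(p)-T[:3,3]);return np.array([d["fx"]*c[0]/c[2]+d["cx"],d["fy"]*c[1]/c[2]+d["cy"]])
E
python3 - <<'E'
from h import *
s=get_image("scene");t=get_image("top")
a=cv2.resize(s["pixels"][110:310,190:390],(800,600)[:1]*1+(600,) if 0 else (600,600),interpolation=cv2.INTER_CUBIC)
b=cv2.resize(t["pixels"][100:280,225:405],(600,600),interpolation=cv2.INTER_CUBIC)
cv2.imwrite("pics/s1.png",a[:,:,::-1]);cv2.imwrite("pics/t1.png",b[:,:,::-1])
for n,uv in dict(well=(359,228),disp=(317,230),).items():print(n,plane(t,*uv,.085))
print("well scene",plane(s,270,258,.085),"disp",plane(s,245,228,.085))
print("stand",plane(t,453,174,.01),plane(s,378,326,.01),"vials",plane(t,383,178,.044),plane(t,396,226,.044))
E
```

```text
well [ 0.50628707 -0.03213456  0.085     ]
disp [0.50368139 0.04743086 0.085     ]
well scene [ 0.50421828 -0.04391079  0.085     ] disp [0.50102541 0.04947829 0.085     ]
stand [ 0.62147857 -0.25234356  0.01      ] [ 0.62594297 -0.24204328  0.01      ] vials [ 0.60865022 -0.0943833   0.044     ] [ 0.51190215 -0.11524393  0.044     ]
```

View pics/s1.png

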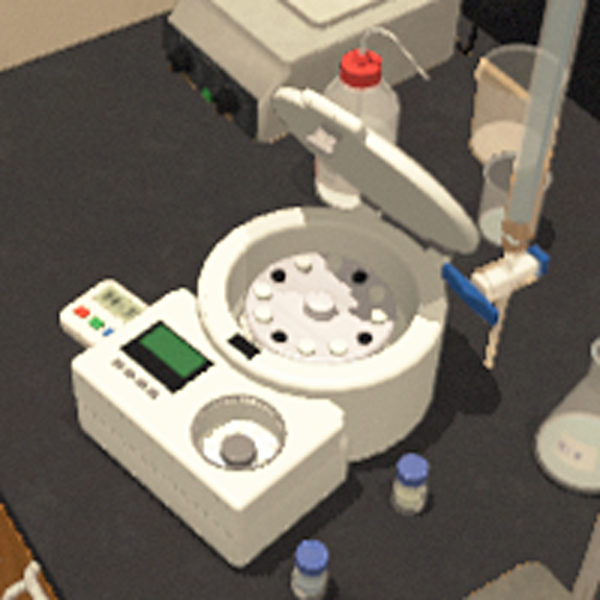

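View pics/t1.png

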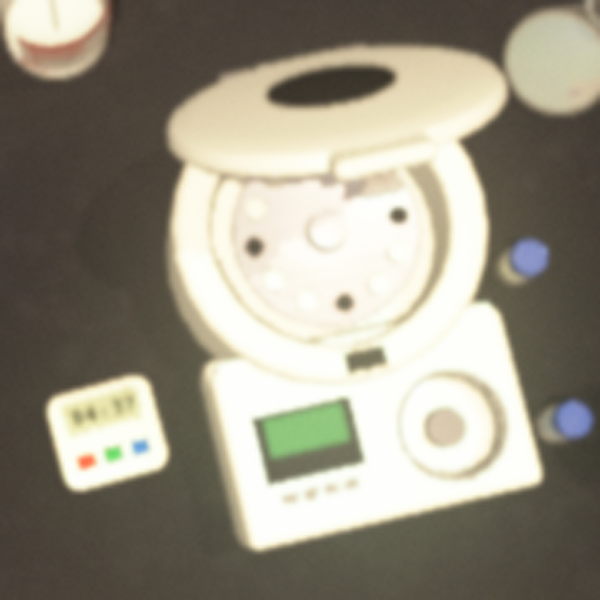

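Zoomed views: scene ring centre at about (269.8,254.3) and key at (269.7,259.7). In the top view the ring centre is about (360.6,227.5), the key (358.8,228.1), the deck's front corners (300,264) and (387,244), and the lid leans back with its lip at crop (380,158).

```bash
python3 - <<'E'
from h import *
s=get_image("scene");t=get_image("top")
c=lambda u,v:(225+u/3.3333,100+v/3.3333)
k=lambda u,v:(190+u/3,110+v/3)
np.set_printoptions(precision=4,suppress=True)
print("well",plane(t,*c(452,425),.085),plane(s,*k(239.5,433),.085))
print("key",plane(t,*c(446,427),.07),plane(s,*k(239,449),.07))
P=[plane(t,*c(*q),.085) for q in((255,548),(540,483),(499,305),(255,418),(347,400),(270,483),(361,461))]
for i,j in((1,0),(1,2),(4,3),(6,5),(5,3),(6,4)):
    e=P[j]-P[i];print(i,j,np.linalg.norm(e),np.degrees(np.arctan2(e[1],e[0])))
K=[plane(s,*k(*q),.085) for q in((122,350),(182,390),(160,320),(214,360),(75,368),(236,517))]
for i,j in((1,0),(3,2),(1,3),(0,2),(5,4)):
    e=K[j]-K[i];print('s',i,j,np.linalg.norm(e),np.degrees(np.arctan2(e[1],e[0])))
# rim: bowl outer contour right edge / rotor
yaw=None
E
```

```text
well [ 0.5072 -0.0352  0.085 ] [ 0.5088 -0.0361  0.085 ]
key [ 0.5071 -0.0351  0.07  ] [ 0.5076 -0.0377  0.07  ]
1 0 0.16538027878036937 101.68268261068378
1 2 0.10326891159276566 10.152471824805652
4 3 0.05330391603985612 100.20114254610681
6 5 0.05296220688862721 102.54961388493469
5 3 0.03731574632353142 11.528232095039007
6 4 0.03513875238246733 10.980639084023554
s 1 0 0.056003304307053185 108.46407114572749
s 3 2 0.05398180330307245 104.45078892684977
s 1 3 0.03469158804333078 19.166184380270167
s 0 2 0.038505874025268685 15.890845901035963
s 5 4 0.16475994468488087 100.6740050747539
```

```bash
cat >> h.py <<'E'
YAW=np.radians(11.5);R=np.array([[np.cos(YAW),-np.sin(YAW),0],[np.sin(YAW),np.cos(YAW),0],[0,0,1]])
WELL=np.array([.508,-.036,.085]);ORG=WELL-R@np.array([-.09,-.042,.085])
def W(m):return ORG+R@np.array(m)   # machine->world
def M(w):return R.T@(np.array(w)-ORG)
def tri(s,us,t,ut):
    o1,r1=ray(s,*us);o2,r2=ray(t,*ut)
    k=np.linalg.lstsq(np.c_[r1,-r2],o2-o1,rcond=None)[0];a,b=o1+k[0]*r1,o2+k[1]*r2
    return (a+b)/2,np.linalg.norm(a-b)
def delta(goal):  # tool-axis shift in mm to a world point
    from scipy.spatial.transform import Rotation as Ro
    st=ctrl.get_state();return np.round(Ro.from_rotvec(st["tool_rot"]).as_matrix().T@(np.array(goal)-st["position"])*1000,1)
E
python3 - <<'E'
from h import *
np.set_printoptions(precision=3,suppress=True)
s=get_image("scene");t=get_image("top")
c=lambda u,v:(225+u/3.3333,100+v/3.3333)
k=lambda u,v:(190+u/3,110+v/3)
print("org",ORG,"catch (mach)",M(plane(t,*c(366,358),.1)))
print("stopcock",tri(s,(353,204),t,(448,160)),"label tri n/a")
for u in (360,375,400):print("burette ray",u)
print("lid hinge-side pts: right disc edge",M(tri(s,k(478,240),t,c(507,95))[0]))
for th in(.9,1.,1.1,1.2,1.3):
    m=[.13-.18*np.cos(th)+.007*np.sin(th),0,.105+.18*np.sin(th)+.007*np.cos(th)]
    p=W(m);a=proj(s,p);b=proj(t,p)
    print(th,p,"scene crop",(a-[190,110])*3,"top crop",(b-[225,100])*3.3333)
E
```

```text
org [0.588 0.023 0.   ] catch (mach) [-0.044  0.001  0.1  ]
stopcock (array([ 0.601, -0.135,  0.268]), np.float64(0.00948309920726246)) label tri n/a
burette ray 360
burette ray 375
burette ray 400
lid hinge-side pts: right disc edge [ 0.071 -0.089  0.189]
0.9 [0.611 0.028 0.25 ] scene crop [324.559 138.185] top crop [387.436 180.419]
1.0 [0.626 0.031 0.26 ] scene crop [341.785 115.787] top crop [383.658 144.552]
1.1 [0.641 0.034 0.269] scene crop [359.801  94.686] top crop [378.729 106.94 ]
1.2 [0.658 0.037 0.275] scene crop [378.331  75.194] top crop [372.705  68.188]
1.3 [0.675 0.041 0.28 ] scene crop [397.092  57.586] top crop [365.67   28.954]
```

Lid opening is about 1.0 rad (lip near world (0.625,0.03,0.26)); burette stopcock near (0.60,-0.135). Moving with shut fingers round the front, above the lid, to behind it.

```bash
python3 -m crank '[[[22,-16,-15,0,1],[22,-16,-15,0,1],[22,-16,-15,0,1],[22,-16,-15,0,1],[22,-16,-15,0,1],[22,-16,-15,0,1],[22,-16,-15,0,1],[22,-16,-15,0,1],[22,-16,-15,0,1],[22,-16,-15,0,1]]]' 20
python3 -c "
from h import *
print(delta([.46,-.1,.34]),delta([.47,.03,.34]),delta([.72,.05,.34]))"
```

```text
time: 1.23
position: [0.3256, -0.4265, 0.3373]
tool_rot: [3.121, 0.357, 0.0]
ft_force: [0.9, -0.1, 0.0]
grip_width: 0.326
grip_force: 0.0
[ 204.6 -287.7   -2.9] [ 243.7 -412.1   -3. ] [ 491.8 -375.1   -3. ]
```

```bash
python3 -m crank '[[[20,-29,0,0,1],[20,-29,0,0,1],[20,-29,0,0,1],[20,-29,0,0,1],[20,-29,0,0,1],[20,-29,0,0,1],[20,-29,0,0,1],[20,-29,0,0,1],[20,-29,0,0,1],[20,-29,0,0,1]]]'
python3 -m crank '[[[10,-31,0,0,1],[10,-31,0,0,1],[10,-31,0,0,1],[10,-31,0,0,1],[0,0,0,0,1]]]'
python3 -c "
from h import *
print(ctrl.get_state()['joint_positions'].round(2),delta([.71,.05,.34]))"
```

```text
time: 2.07
position: [0.4546, -0.0982, 0.3366]
tool_rot: [3.12, 0.357, 0.001]
ft_force: [0.3, -0.5, -0.9]
grip_width: 0.005
grip_force: 0.0
time: 2.48
position: [0.465, 0.0383, 0.337]
tool_rot: [-3.117, -0.375, -0.003]
ft_force: [-0.8, 1.0, 0.3]
grip_width: 0.005
grip_force: 0.0
[ 0.71 -0.11 -0.76  1.6  -0.08  1.62 -1.39] [240.8  46.7  -2.6]
```

```bash
python3 -m crank '[[[24,5,0,0,1],[24,4,0,0,1],[24,5,0,0,1],[24,4,0,0,1],[24,5,0,0,1],[0,0,0,0,1]]]'
python3 -c "
from h import *
print(ctrl.get_state()['joint_positions'].round(2),delta([.71,.05,.34]))
a=[get_image(n)['pixels'][:,:,::-1] for n in ('scene','top')]
cv2.imwrite('pics/b.png',cv2.resize(np.hstack(a),(800,300)))"
```

```text
time: 2.98
position: [0.5904, 0.0334, 0.3337]
tool_rot: [-3.118, -0.355, 0.003]
ft_force: [-0.2, -1.1, -1.2]
grip_width: 0.005
grip_force: 0.0
[ 0.57  0.25 -0.83  1.32  0.18  1.65 -1.58] [120.3  10.7  -6.5]
```

View pics/b.png

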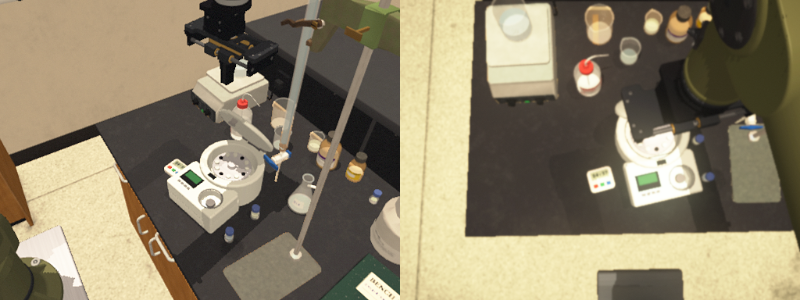

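The fingertips are above the lid with nothing touching. The elbow is set back and high, so the forearm stays well left of the burette. Continuing behind the lid.

```bash
python3 -m crank '[[[20,2,0,0,1],[20,2,0,0,1],[20,2,0,0,1],[20,2,0,0,1],[20,2,0,0,1],[5,0,0,0,1],[0,0,0,0,1]]]'
python3 -c "
from h import *
st=ctrl.get_state();print(st['joint_positions'].round(2),M(st['position']))
a=[get_image(n)['pixels'][:,:,::-1] for n in ('scene','top')]
b=[cv2.resize(a[0][60:260,170:370],(400,400)),cv2.resize(a[1][60:260,230:430],(400,400))]
cv2.imwrite('pics/c.png',np.hstack(b))"
```

```text
time: 3.67
position: [0.6917, 0.049, 0.3361]
tool_rot: [-3.121, -0.358, 0.001]
ft_force: [-0.3, -0.1, -0.2]
grip_width: 0.006
grip_force: 0.0
[ 0.36  0.5  -0.8   1.02  0.36  1.74 -1.65] [0.10692196 0.00464242 0.33606532]
```

View pics/c.png

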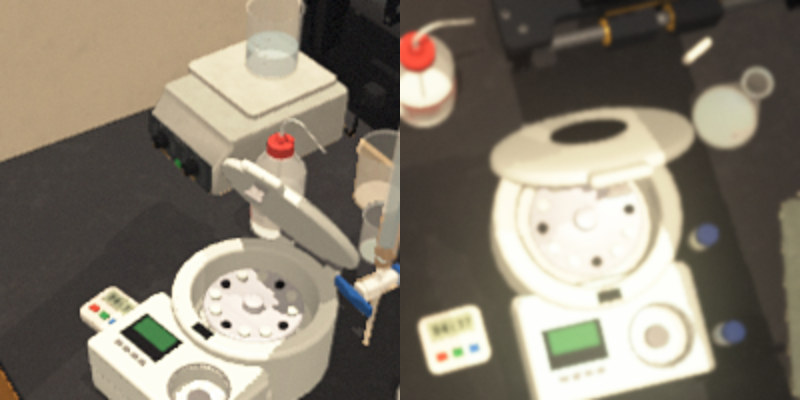

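Top view (right half) shows the gripper above and behind the lid, which is undisturbed with its lip at crop (625,175). Now I'll go down behind it and push forward along its arc.

```bash
python3 -m crank '[[[0,0,22,0,1],[0,0,22,0,1],[0,0,22,0,1],[0,0,22,0,1],[-10,0,0,0,1],[-10,0,0,0,1],[-10,0,0,0,1],[-10,0,0,0,1],[-9,0,0,0,1],[0,0,0,0,1]]]'
python3 -m crank '[[[-10,0,5,0,1],[-10,0,6,0,1],[-10,0,6,0,1],[-9,0,7,0,1],[-8,0,8,0,1],[-8,0,8,0,1],[0,0,0,0,1]]]'
python3 -c "
from h import *
st=ctrl.get_state();print(M(st['position']))
a=[get_image(n)['pixels'][:,:,::-1] for n in ('scene','top')]
b=[cv2.resize(a[0][60:260,170:370],(400,400)),cv2.resize(a[1][60:260,230:430],(400,400))]
cv2.imwrite('pics/d.png',np.hstack(b))"
```

```text
time: 4.6
position: [0.6423, 0.0366, 0.2496]
tool_rot: [3.119, 0.356, 0.001]
ft_force: [0.9, 0.3, 1.1]
grip_width: 0.006
grip_force: 0.0
time: 5.18
position: [0.5876, 0.0245, 0.2083]
tool_rot: [3.119, 0.357, -0.006]
ft_force: [-0.8, 0.1, 1.2]
grip_width: 0.009
grip_force: 0.9
[1.06362353e-04 1.37841049e-03 2.08254228e-01]
```

View pics/d.png

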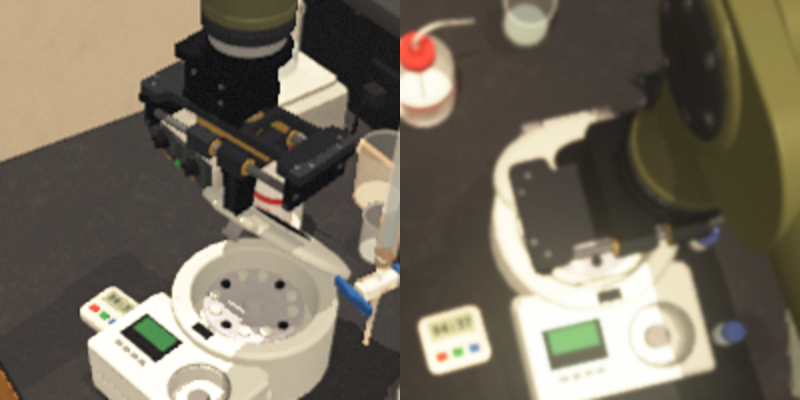

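The lid has come halfway down (lip near left-crop (230,200)), with the fingertips on its outer face. Continuing along the arc.

```bash
python3 -m crank '[[[-6,0,9,0,1],[-6,0,9,0,1],[-5,0,9,0,1],[-6,0,11,0,1],[-6,0,11,0,1],[-5,0,11,0,1],[-4,0,10,0,1],[-4,0,10,0,1],[-1,0,10,0,1],[0,0,0,0,1]]]'
python3 -m crank '[[[0,0,3,0,1],[0,0,3,0,1],[0,0,2,0,1],[0,0,0,0,1]]]'
python3 -c "
from h import *
st=ctrl.get_state();print(M(st['position']))"
```

```text
time: 6.12
position: [0.5473, 0.015, 0.1161]
tool_rot: [-3.121, -0.357, 0.004]
ft_force: [-0.1, -0.6, 0.2]
grip_width: 0.007
grip_force: 0.2
time: 6.45
position: [0.5488, 0.0153, 0.11]
tool_rot: [-3.121, -0.357, -0.0]
ft_force: [-1.2, -0.1, 0.0]
grip_width: 0.005
grip_force: 0.2
[-0.03975417  0.00015811  0.11001784]
```

```bash
python3 -m crank '[[[0,0,2,0,1],[0,0,2,0,1],[0,0,0,0,1]]]'
python3 -c "
from h import *
a=[get_image(n)['pixels'][:,:,::-1] for n in ('scene','top')]
b=[cv2.resize(a[0][60:260,170:370],(400,400)),cv2.resize(a[1][60:260,230:430],(400,400))]
cv2.imwrite('pics/e.png',np.hstack(b))"
```

```text
time: 6.7
position: [0.5488, 0.0154, 0.106]
tool_rot: [-3.121, -0.357, -0.0]
ft_force: [0.1, -0.7, 0.8]
grip_width: 0.004
grip_force: 0.2
```

View pics/e.png

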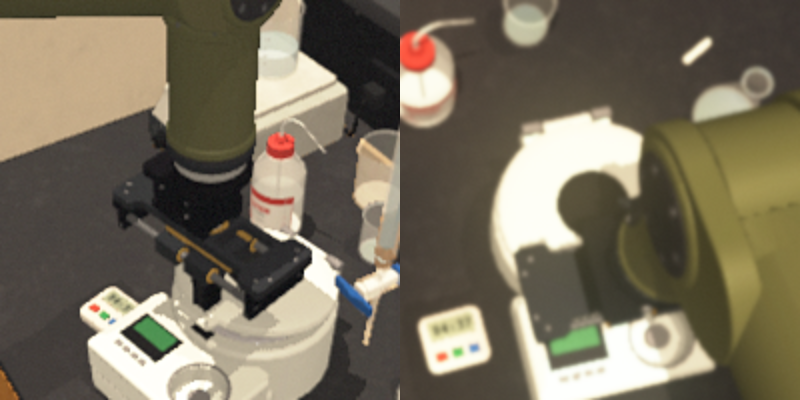

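The lid is almost flat under the fingertips (left-crop (200,300)), but there's no latch force yet. Pressing further in small steps.

```bash
for i in 1; do python3 -m crank '[[[0,0,2,0,1],[0,0,2,0,1],[0,0,0,0,1]]]'; python3 -m crank '[[[0,0,2,0,1],[0,0,0,0,1]]]'; done
```

```text
time: 7.05
position: [0.5486, 0.0153, 0.1018]
tool_rot: [-3.121, -0.357, 0.0]
ft_force: [0.8, -1.0, -0.6]
grip_width: 0.006
grip_force: 0.2
time: 7.22
position: [0.5486, 0.0153, 0.0999]
tool_rot: [-3.121, -0.357, 0.0]
ft_force: [-0.1, -0.4, 0.4]
grip_width: 0.005
grip_force: 0.2
```

```bash
python3 -c "
from h import *
d=get_image('scene');a=d['pixels'][:,:,::-1]
p=ctrl.get_state()['position'];print((proj(d,p)-[210,170])*6,(proj(d,W([-.05,0,.112]))-[210,170])*6)
cv2.imwrite('pics/f.png',cv2.resize(a[170:270,210:340],(780,600),interpolation=cv2.INTER_CUBIC))"
```

```text
[377.40456599 329.10254604] [357.15271627 321.64835465]
```

View pics/f.png

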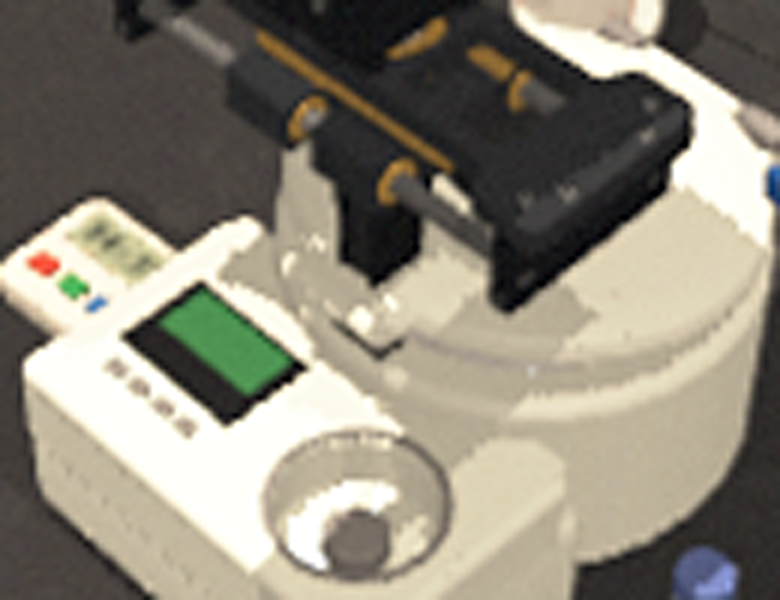

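The lip is roughly at (370,320), but the reported TCP is lower than a shut lip would allow with no contact force. Raising the fingertips straight up to look at the lid unobstructed.

```bash
python3 -m crank '[[[0,0,-10,0,1],[0,0,-20,0,1],[0,0,-30,0,1],[0,0,-30,0,1],[0,0,-30,0,1],[0,0,-30,0,1],[0,0,-20,0,1],[0,0,0,0,1]]]'
python3 -c "
from h import *
d=get_image('scene');a=d['pixels'][:,:,::-1]
t=get_image('top')['pixels'][:,:,::-1]
cv2.imwrite('pics/g.png',np.hstack([cv2.resize(a[130:270,200:340],(400,400),interpolation=cv2.INTER_CUBIC),cv2.resize(t[80:260,260:440],(400,400))]))"
```

```text
time: 7.93
position: [0.5513, 0.0161, 0.2759]
tool_rot: [3.119, 0.357, 0.014]
ft_force: [0.5, 1.2, -0.7]
grip_width: 0.008
grip_force: 0.0
```

View pics/g.png

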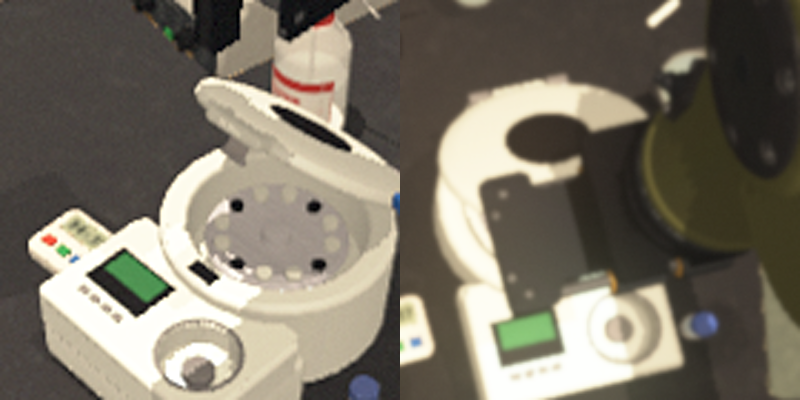

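The lid is standing at roughly 0.6 rad again: the fingertips slipped off its lip rather than latching it. In the previous picture the fingers were in front of the lip. The hinge blocks are visible in the top crop at (470..565, 88); I'll use these to fix the hinge and angle.

```bash
python3 -c "
from h import *
np.set_printoptions(precision=3,suppress=True)
s=get_image('scene');t=get_image('top')
for q in ((75,97),(118,87),(163,78)):print('hinge',M(plane(t,260+q[0]/2.222,80+q[1]/2.222,.105)))
f=lambda p:(proj(s,p)-[200,130])*400/140
g=lambda p:(proj(t,p)-[260,80])*400/180
for th in (.3,.4,.5,.6,.7,.8,.9):
  o=[]
  for ss,n,y in((.18,.007,0),(.18,.007,.025),(.092,.014,.088),(.004+.092-.088,.012,0),(.088,.014,0)):
    m=[.13-ss*np.cos(th)+n*np.sin(th),y,.105+ss*np.sin(th)+n*np.cos(th)];o+=[f(W(m)).round(),g(W(m)).round()]
  print(th,*o)
"
```

```text
hinge [0.127 0.04  0.105]
hinge [0.128 0.002 0.105]
hinge [ 0.128 -0.037  0.105]
0.3 [210. 210.] [180. 268.] [185. 191.] [149. 275.] [210. 111.] [ 44. 190.] [362. 145.] [123.  84.] [297. 168.] [149. 163.]
0.4 [218. 188.] [182. 256.] [192. 169.] [150. 263.] [215. 100.] [ 43. 182.] [364. 143.] [123.  82.] [302. 158.] [149. 156.]
0.5 [227. 165.] [183. 242.] [202. 147.] [150. 249.] [220.  90.] [ 42. 174.] [365. 142.] [123.  81.] [308. 147.] [149. 148.]
0.6 [238. 143.] [183. 226.] [212. 124.] [150. 233.] [226.  79.] [ 41. 165.] [366. 142.] [122.  79.] [314. 137.] [149. 138.]
0.7 [251. 120.] [183. 208.] [225. 101.] [150. 215.] [232.  69.] [ 39. 154.] [367. 141.] [122.  78.] [320. 127.] [148. 129.]
0.8 [265.  97.] [182. 187.] [239.  79.] [148. 194.] [239.  59.] [ 38. 144.] [368. 140.] [121.  76.] [327. 116.] [147. 118.]
0.9 [281.  74.] [181. 165.] [254.  57.] [146. 172.] [247.  49.] [ 36. 132.] [370. 140.] [121.  75.] [335. 107.] [145. 107.]
```

Picture budget is now used up; numbers only from here. In g.png the dark finger ended near crop (290,38), i.e. scene pixel (301,143). Comparing that with the projected TCP to test for a tip offset.

```bash
python3 -c "
from h import *
np.set_printoptions(precision=3,suppress=True,linewidth=200)
s=get_image('scene');st=ctrl.get_state();print(st['position'],st['ft_force'],st['tool_rot'])
u=proj(s,st['position']);print(u,[proj(s,st['position']+[0,0,z]).round(1) for z in(.01,.02,.03)])
g=cv2.cvtColor(s['pixels'],cv2.COLOR_RGB2GRAY);r=int(u[1]);c=int(u[0])
print('cols',c-20,'rows',r-22);print(g[r-22:r+14:2,c-20:c+22:2])
"
```

```text
[0.548 0.015 0.269] [-0.786 -0.476 -0.142] [-3.121 -0.357  0.003]
[274.173 163.964] [array([274.3, 159.8]), array([274.4, 155.6]), array([274.5, 151.2])]
cols 254 rows 141
[[ 70  67  99  59  37  33  42  18  28  25  19  21  18  20   9 139 138 136 139 135 138]
 [ 69  66  79  51  21  29  45  24  31  19  22  23  20  12  21 139 136 137 139 137 139]
 [ 69  66  65  71  34  24  38  20  27  24  21  20  18  18  24 138 137 137 137 136 135]
 [ 71  71  69  71  49  34  35  15  31  24  26  28  14  12  99 134 136 135 136 133 134]
 [ 72  65  72  70  69  65  93  38  31  24  17  19  15 137 138 137 135 134 133 135 136]
 [ 72  68  67  67  72  71  69  62  57  31  18 114 151 136 135 137 132 134 133 108  66]
 [ 68  72  68  67  70  71  67  69  62  44  39 143 139 135 138 135 132 102  66  69  65]
 [ 69  69  70  65  70  68  72  68  62 204 230 231 196 128 145 118  64  67  67  68  64]
 [ 68  68  69  70  67  70  68  67 168 190 184 184 219 223 242 222 112  58  64  68  61]
 [ 68  70  72  71  71  69  69  65 145 181 189 190 184 185 180 242 245 239 182  63  58]
 [ 67  68  66  70  67  68  68  66  80 169 189 192 196 191 188 217 246 242 242 237 172]
 [ 72  76  70  73  70  71  65  69  67  79 182 175 171 189 193 192 183 245 243 241 243]
 [ 70  71  69  67  69  69  67  69  66  66  95 177 175 168 166 194 194 185 219 244 245]
 [ 76  73  69  70  70  65  69  68  68  68  66 152 172 175 171 165 194 195 191 185 217]
 [ 71  69  68  67  68  68  66  68  69  69  67  68 124 174 176 177 166 188 196 194 191]
 [ 68  66  72  70  68  66  68  73  67  68  72  70  63  93 163 177 174 170 172 193 197]
 [ 72  68  69  69  68  71  69  68  70  71  67  69  70  71  66 147 170 177 174 166 174]
 [ 68  67  68  67  66  68  70  68  71  73  68  67  71  69 113 123 130 163 170 180 167]]
```

The black finger visibly ends about 20 mm above the projected TCP, so the true tip height is in doubt. I'll settle it by touching the flat deck, whose top is known to be at z=0.085, on the display side away from the key.

```bash
python3 -m crank '[[[-25,-12,0,0,1],[-25,-10,0,0,1],[0,0,30,0,1],[0,0,30,0,1],[0,0,30,0,1],[0,0,30,0,1],[0,0,25,0,1],[0,0,0,0,1]]]'
for i in 1; do python3 -m crank '[[[0,0,10,0,1],[0,0,5,0,1],[0,0,5,0,1],[0,0,0,0,1]]]';python3 -m crank '[[[0,0,3,0,1],[0,0,3,0,1],[0,0,3,0,1],[0,0,0,0,1]]]'; done
python3 -c "
from h import *
print(M(ctrl.get_state()['position']))"
```

```text
time: 8.85
position: [0.4899, 0.0251, 0.1195]
tool_rot: [-3.119, -0.357, 0.017]
ft_force: [-1.4, 0.3, -1.2]
grip_width: 0.008
grip_force: 0.0
time: 9.18
position: [0.4952, 0.0254, 0.1052]
tool_rot: [3.121, 0.357, 0.0]
ft_force: [-1.0, -0.4, 0.3]
grip_width: 0.008
grip_force: 0.0
time: 9.52
position: [0.4948, 0.0254, 0.0959]
tool_rot: [3.121, 0.357, -0.001]
ft_force: [0.3, 0.3, 0.4]
grip_width: 0.004
grip_force: 0.0
[-0.09074687  0.02077006  0.09586729]
```

```bash
python3 -m crank '[[[0,0,4,0,1],[0,0,4,0,1],[0,0,0,0,1]]]';python3 -m crank '[[[0,0,3,0,1],[0,0,3,0,1],[0,0,0,0,1]]]'; python3 -c "
from h import *
np.set_printoptions(linewidth=220)
s=get_image('scene');p=ctrl.get_state()['position'];u=proj(s,p);g=cv2.cvtColor(s['pixels'],cv2.COLOR_RGB2GRAY);r,c=u.round().astype(int)
print(u,c-20,r-24);print(g[r-24:r+10:2,c-20:c+22:2])"
```

```text
time: 9.77
position: [0.4943, 0.0253, 0.0873]
tool_rot: [-3.121, -0.357, 0.002]
ft_force: [-0.5, -0.2, 0.4]
grip_width: 0.007
grip_force: 0.0
time: 10.02
position: [0.4945, 0.0254, 0.0816]
tool_rot: [-3.121, -0.357, 0.002]
ft_force: [-0.4, 1.0, -0.3]
grip_width: 0.007
grip_force: 0.0
[248.21427699 237.74724891] 218 224
[[181 228 225 164 171 172 147  81  20  48 118  85  22  30  17  23  20  18  48 131  69]
 [112 246 252 254 243 169  62  19  33  23  19  67  13  28  21  12  21  15  66 130 159]
 [253 251 250 250 251 254 187  89  11  29  25  20  65  55  21  19  47 117 118  95 113]
 [250 250 250 250 247 157 197 250 114  16  37  32  19  75  22  88 118 118 116 121  62]
 [252 250 250 250 252 224 162 231 244 144  22  26  16  24  34 119 120 117 116  57  15]
 [254 254 250 250 250 251 253 141 148 247 185  34  26  21  19  31 110 107  22  39 181]
 [217 254 252 253 253 250 251 243 207 178 157 168  61  20  21  21  21  17  74 213 213]
 [182 207 253 255 251 250 250 251 249 158 117 151 180  98  15  23  25 167 215 211 211]
 [186 177 193 252 255 250 250 250 250 253 221  99 110 197 118  62 182 212 210 211 212]
 [186 186 184 188 249 254 252 250 250 250 253 204 227 204 216 212 212 252 211 213 176]
 [188 186 187 184 171 245 255 253 250 250 250 251 252 243 222 254 210 211 196 173 130]
 [179 182 186 182 185 178 239 254 252 249 251 250 250 250 250 255 238 175 173 117 136]
 [186 190 182 184 185 186 159 229 254 255 254 251 250 250 251 254 167 173 159 125 166]
 [188 187 191 173 186 186 185 185 215 254 255 254 253 251 254 165 170 175 104 156 163]
 [182 186 187 188 190 182 186 184 181 207 253 255 255 248 172 170 172 176  96 161 165]
 [ 85 180 184 189 192 188 185 183 185 184 199 252 252 210 168 171 171 175 101 158 168]
 [ 54  63 180 184 186 190 183 187 185 186 185 177 205 212 201 169 170 173  92 163 174]]
```

The reported tip is already below the deck with no contact, so the reported TCP reads too low. Continuing to find the offset.

```bash
for i in 1; do python3 -m crank '[[[0,0,4,0,1],[0,0,0,0,1],[0,0,0,0,1]]]' | grep -E 'pos|ft'; python3 -m crank '[[[0,0,3,0,1],[0,0,0,0,1],[0,0,0,0,1]]]'| grep -E 'pos|ft'; python3 -m crank '[[[0,0,3,0,1],[0,0,0,0,1],[0,0,0,0,1]]]'| grep -E 'pos|ft';  done
```

```text
position: [0.4948, 0.0255, 0.078]
ft_force: [0.4, 0.1, -0.7]
position: [0.4948, 0.0254, 0.0751]
ft_force: [0.5, 0.8, -0.7]
position: [0.4948, 0.0254, 0.072]
ft_force: [-0.5, -1.5, 0.7]
```

```bash
python3 -m crank '[[[0,0,3,0,1],[0,0,0,0,1],[0,0,0,0,1]]]' | grep -E 'pos|ft'; python3 -m crank '[[[0,0,2,0,1],[0,0,0,0,1],[0,0,0,0,1]]]'| grep -E 'pos|ft'; python3 -c "
from h import *
s=get_image('scene');p=ctrl.get_state()['position'];g=cv2.cvtColor(s['pixels'],cv2.COLOR_RGB2GRAY)
print(proj(s,p),proj(s,[p[0],p[1],.085]));np.set_printoptions(linewidth=220)
print(g[230:256:2,228:270:2])"
```

```text
position: [0.4948, 0.0254, 0.069]
ft_force: [0.7, 0.3, 0.3]
position: [0.4949, 0.0254, 0.0671]
ft_force: [0.7, -0.2, 0.6]
[248.48605148 242.12605149] [248.30706535 236.71876972]
[[163 148 174 118  25  25  17  19  32  20  20  16  17  46 121  65  68  52  23  37  42]
 [225 162 186 172 148  24  25  20  29  22  21  16  92 119  58  12  95  48  20  27  43]
 [251 253 145 153 189 158  38  19  20  22  15  89 105  23  36 180 176 108  18  22  17]
 [250 251 244 208 137 147 170  61  17  23  16  16  19  75 212 211 213 117  14  19  46]
 [250 250 250 250 144 105 155 180  95  16  24  15 172 216 211 211 213 143  16  18  22]
 [250 250 250 250 254 177  83 111 178  95  61 182 215 210 210 211 212 154  24  16  49]
 [254 252 249 250 250 254 193 143 169 213 212 209 237 210 212 213 177 137  89  91 142]
 [246 255 254 250 250 251 252 254 161 217 225 210 209 211 198 134 112 162 180 178 175]
 [179 240 254 254 249 250 250 250 252 251 252 210 211 198 125 134 171 169 169 171 172]
 [187 161 229 254 254 253 251 250 250 252 242 183 189 155 125 164 168 168 170 172 171]
 [185 184 181 215 254 255 254 253 251 240 167 170 174 100 157 163 167 168 170 171 172]
 [184 187 184 182 206 253 255 255 249 174 170 171 173  98 159 164 169 169 171 172 173]
 [191 181 184 187 185 200 252 253 209 178 171 172 177 100 156 168 173 171 173 152 120]]
```

```bash
cat >> h.py <<'E'
def rep():
    st=ctrl.get_state();s=get_image('scene');p=st['position'];g=cv2.cvtColor(s['pixels'],cv2.COLOR_RGB2GRAY)
    u=proj(s,p);c=int(round(u[0]));
    low=[(k,int(np.where(g[int(u[1])-25:int(u[1])+15,k]<40)[0].max(initial=-99))+int(u[1])-25) for k in range(c-8,c+10,2)]
    print(p.round(4),'tq',st['joint_torque'].round(2),'ft',st['ft_force'].round(1),st['torque'].round(2),'j',st['joint_positions'].round(3),'uv',u.round(1),low)
E
python3 -c "from h import *;rep()"
for i in 1; do python3 -m crank '[[[0,0,-9,0,1],[0,0,0,0,1],[0,0,0,0,1]]]'>/dev/null; python3 -c "from h import *;rep()"; python3 -m crank '[[[0,0,-10,0,1],[0,0,0,0,1],[0,0,0,0,1]]]'>/dev/null; python3 -c "from h import *;rep()"; python3 -m crank '[[[0,0,-15,0,1],[0,0,-15,0,1],[0,0,0,0,1]]]'>/dev/null; python3 -c "from h import *;rep()"; done
```

```text
[0.495  0.0254 0.0672] tq [ 0.000e+00 -2.724e+01 -3.650e+00 -2.806e+01 -2.000e-02 -7.000e-02
 -0.000e+00] ft [-0.1 -0.7  0.1] [ 0.03 -0.    0.01] j [ 0.705  0.167 -0.863  1.946  0.143  1.09  -1.561] uv [248.5 242.1] [(240, 234), (242, 235), (244, 237), (246, 239), (248, 239), (250, 238), (252, 236), (254, 235), (256, 234)]
[0.4958 0.0254 0.0771] tq [-1.000e-02 -2.693e+01 -3.430e+00 -2.860e+01 -5.000e-02 -6.000e-02
  2.000e-02] ft [-0.4  0.2 -0.3] [-0.02 -0.05 -0.04] j [ 0.71   0.153 -0.866  1.936  0.131  1.108 -1.551] uv [248.7 239. ] [(241, 234), (243, 236), (245, 238), (247, 240), (249, 239), (251, 237), (253, 236), (255, 234), (257, 233)]
[0.4957 0.0254 0.087 ] tq [-1.000e-02 -2.651e+01 -3.150e+00 -2.897e+01 -5.000e-02 -6.000e-02
  2.000e-02] ft [-0.9  0.2 -1.1] [-0.   -0.01  0.02] j [ 0.716  0.139 -0.868  1.925  0.118  1.127 -1.54 ] uv [248.6 236. ] [(241, 234), (243, 236), (245, 238), (247, 240), (249, 239), (251, 237), (253, 236), (255, 234), (257, 233)]
[0.4968 0.0256 0.1185] tq [  0.5  -24.38  -1.76 -28.37  -0.1    0.43   0.14] ft [ 1.1  0.3 -0.1] [ 0.02 -0.08 -0.01] j [ 0.732  0.099 -0.871  1.889  0.083  1.186 -1.511] uv [248.7 225.7] [(241, 234), (243, 236), (245, 237), (247, 239), (249, 239), (251, 237), (253, 236), (255, 234), (257, 233)]
```

The dark pixels there were just the display, so they don't tell me anything about the tip. The free descent to 0.067 does show the shut tips end at least 18 mm above the reported TCP. Continuing to first contact.

```bash
python3 -m crank '[[[0,0,20,0,1],[0,0,20,0,1],[0,0,11,0,1],[0,0,0,0,1]]]'| grep -E 'pos|ft'; for i in 1; do python3 -m crank '[[[0,0,2,0,1],[0,0,0,0,1],[0,0,0,0,1]]]'| grep -E 'pos|ft'; python3 -m crank '[[[0,0,2,0,1],[0,0,0,0,1],[0,0,0,0,1]]]'| grep -E 'pos|ft';python3 -m crank '[[[0,0,2,0,1],[0,0,0,0,1],[0,0,0,0,1]]]'| grep -E 'pos|ft'; done
```

```text
position: [0.4921, 0.0253, 0.0621]
ft_force: [-0.3, 0.1, -0.3]
position: [0.4957, 0.0255, 0.064]
ft_force: [-0.3, 0.4, 0.6]
position: [0.4952, 0.0254, 0.0615]
ft_force: [-0.2, -0.3, -0.4]
position: [0.4949, 0.0254, 0.0591]
ft_force: [-0.4, -0.9, 0.1]
```

```bash
for i in 1; do python3 -m crank '[[[0,0,2,0,1],[0,0,0,0,1],[0,0,0,0,1]]]'| grep -E 'pos|ft'; python3 -m crank '[[[0,0,2,0,1],[0,0,0,0,1],[0,0,0,0,1]]]'| grep -E 'pos|ft';python3 -m crank '[[[0,0,2,0,1],[0,0,0,0,1],[0,0,0,0,1]]]'| grep -E 'pos|ft'; done
python3 -c "
from h import *
s=get_image('scene');p=ctrl.get_state()['position'];g=cv2.cvtColor(s['pixels'],cv2.COLOR_RGB2GRAY)
print(proj(s,p),M(p));np.set_printoptions(linewidth=220)
print(g[190:256:3,222:282:3])"
```

```text
position: [0.4949, 0.0254, 0.0571]
ft_force: [-0.3, -0.1, 0.0]
position: [0.4949, 0.0254, 0.0551]
ft_force: [0.6, 0.2, 0.0]
position: [0.4949, 0.0254, 0.0531]
ft_force: [0.8, 0.6, -0.1]
[248.59230742 246.30287158] [-0.09055359  0.02082993  0.05313995]
[[ 22  20  22  22  21  20  21  20  18  22  21  15  18  22 240 250 250 243 185 166]
 [ 37  20  19  20  18  18  21  24  26  22  21  21  22  18 255 250 233 162 166 169]
 [ 59  33  23  23  42  22  17  19  16  18  16  19  28  30 230 251 160 165 167 169]
 [ 69  63  32  26  22  17  16  18  15  18  13 116  41  38  42  69 162 164 167 226]
 [ 98  64 110  40  42  17  23  17  24  71 113  58  35  56  30  40  35 147 233 246]
 [ 54  60  57  78  69  29  22  23  22  46  42  33  36  52 106  63  33  40 130 251]
 [ 47  59  60  57  63 100  34  33  46  39  34  37  44  43  41  43  83  31  39  62]
 [ 86  37  52  58 110  70  78  35  41  43  41  42  43  45  38  76  90  82  42  41]
 [253 122  36  41 135  65  41  64  48  38  45  44  39  34  31 131 173  98  46  43]
 [141 249 224  44  71  42  43  43  34  79  34  43  42  29 216 221  42  39  42  44]
 [236 154 179 163 
[... 278 characters left out ...]
83  67  45  44  85  53  80  65  37]
 [250 251 226 215 171  85  18  31  20  18  23  77  70  34  39  42  68  51  38  19]
 [251 250 250 244 138 162 120  25  21  21  22  63 113  73  26  46  39  36  17   6]
 [254 252 251 250 185  83 153 153  15  17 138 215 213 157  17  30  26  22   9 169]
 [172 250 252 250 250 246  87 153 154 192 213 212 212 221  15  18  24  34 176 186]
 [184 186 246 254 250 250 243 162 210 211 209 212 158 147  30  14 130 178 156 113]
 [184 185 184 231 254 249 250 251 202 190 211 171 168 168 147 158 173 171 167 168]
 [191 182 185 185 217 255 254 251 241 172 176 122 162 170 170 173 172 172 169 163]
 [184 189 185 184 186 204 254 252 178 171 174 149 165 171 171 174 173 171 168 164]]
```

```bash
python3 -c "
from h import *
from scipy.spatial.transform import Rotation as Ro
s=get_image('scene');t=get_image('top');st=ctrl.get_state();p=st['position'];A=Ro.from_rotvec(st['tool_rot']).as_matrix()
for d in(s,t):
  print([proj(d,p+A@np.array([x,y,-.07])).round().tolist() for x in(-.0375,.0375) for y in(-.095,.095)],proj(d,p).round())
g=cv2.cvtColor(s['pixels'],cv2.COLOR_RGB2GRAY)
b=(g<62).astype(np.uint8)
for r in range(150,262,4):print(r,''.join('#' if v else '.' for v in b[r,190:310:1]))
h=cv2.cvtColor(t['pixels'],cv2.COLOR_RGB2GRAY)
for r in range(130,270,5):print(r,''.join('#' if v<75 else '.' for v in h[r,270:440:2]))
"
```

```text
[[203.0, 210.0], [268.0, 263.0], [230.0, 192.0], [296.0, 241.0]] [249. 246.]
[[286.0, 267.0], [388.0, 241.0], [276.0, 226.0], [377.0, 201.0]] [326. 235.]
150 ..............................................................................######....................................
154 .................................................................................####...................#...............
158 ..........................................................................................#.............................
162 ..................................#.........................................##..........................................
166 ...............................#######...................................####...........................................
170 ........................####################.......................##########...........................................
174 ........................###############..#############################...####...........................#...............
178 .................#....#####################........................
[... 4373 characters left out ...]
....##########.###########..#.........................................
235 ....##..............#########..##########...#........................................
240 ...####.............###########..#########..##.......................................
245 ########.............############..#######..###......................................
250 ########..............##############.######..###.....................................
255 #########................#########....#####.#####....................................
260 ##########.................######################....................................
265 ###########...###...##############################...................................
```

The body outline also sits higher in the image than the reported pose predicts. I'll lift clear and locate the fingertips directly, using image differences while the fingers open and close in free air.

```bash
python3 -m crank '[[[0,0,-30,0,1],[0,0,-30,0,1],[0,0,-30,0,1],[0,0,-30,0,1],[0,0,-30,0,1],[0,0,-30,0,1],[0,-20,0,0,1],[0,-20,0,0,1],[0,0,0,0,1],[0,0,0,0,1]]]'|head -2
python3 -c "
from h import *
for n in('scene','top'):cv2.imwrite('A_'+n+'.png',get_image(n)['pixels'])"
python3 -m crank '[[[0,0,0,0,-0.3],[0,0,0,0,-0.3],[0,0,0,0,-0.3],[0,0,0,0,-0.3],[0,0,0,0,-0.3],[0,0,0,0,-0.3]]]'|grep -E 'pos|wid'
cat > diff.py <<'E'
from h import *
from scipy.spatial.transform import Rotation as Ro
st=ctrl.get_state();p=st['position'];A=Ro.from_rotvec(st['tool_rot']).as_matrix()
w=.087*st['grip_width']/2+.0075
for n in('scene','top'):
  d=get_image(n);a=cv2.imread('A_'+n+'.png').astype(int);m=(np.abs(d['pixels'].astype(int)-a).max(2)>30)
  m=cv2.morphologyEx(m.astype(np.uint8),cv2.MORPH_OPEN,np.ones((2,2)))
  ys,xs=np.where(m);print(n,'diff box',xs.min(),xs.max(),ys.min(),ys.max(),'tips pred',[proj(d,p+A@np.array([0,y,z])).round().tolist() for y in(-w,0,w) for z in (0,-.03)])
  y0,y1,x0,x1=ys.min(),ys.max(),xs.min(),xs.max()
  for r in range(y0,y1+1,2):print(r,''.join('#' if v else '.' for v in m[r,x0:x1+1]))
E
python3 diff.py
```

```text
time: 15.13
position: [0.4858, 0.0654, 0.2334]
position: [0.486, 0.0643, 0.2332]
grip_width: 0.372
scene diff box 2 289 0 212 tips pred [[224.0, 169.0], [223.0, 157.0], [232.0, 175.0], [231.0, 163.0], [241.0, 181.0], [240.0, 169.0]]
0 ####............................................................................................................................................................................................................................................................................................
2 ................................................................................................................................................................................................................................................................................................
4 .................................................................................................................................................................................................##........................................................................................
[... 28229 characters left out ...]
....................
366 ...................................................................................................................................
368 ...................................................................................................................................
370 ...................................................................................................................................
372 ...................................................................................................................................
374 .........................................................................................##........................................
```

```bash
python3 - <<'E'
from h import *
from scipy.spatial.transform import Rotation as Ro
st=ctrl.get_state();p=st['position'];A=Ro.from_rotvec(st['tool_rot']).as_matrix()
w=.087*st['grip_width']/2+.0075;print(p,st['grip_width'])
d=get_image('scene');a=cv2.imread('A_scene.png');b=d['pixels']
print('tips',[proj(d,p+A@np.array([0,y,z])).round().tolist() for y in(-w,0,w) for z in (0,-.03,-.07)])
m=(np.abs(b.astype(int)-a.astype(int)).max(2)>30)
for r in range(110,196,3):
  print(r,''.join('#' if v else '.' for v in m[r,190:275]))
ga=cv2.cvtColor(a,cv2.COLOR_RGB2GRAY);print('closed image')
for r in range(120,196,3):
  print(r,''.join('#' if v<35 else '+' if v<56 else '.' if v<110 else 'o' for v in ga[r,190:275]))
E
```

```text
[0.48596842 0.06437946 0.23319935] 0.4619702833106918
tips [[222.0, 168.0], [221.0, 156.0], [220.0, 139.0], [232.0, 175.0], [231.0, 163.0], [230.0, 146.0], [242.0, 182.0], [242.0, 170.0], [241.0, 153.0]]
110 .......####.................................##.......................................
113 ....##########.........................##.....##.....................................
116 ..############........................#.............#................................
119 ..#######..........###........................#..###.##.......##............####.....
122 ..########....######...###...................###..#.........##...#.##................
125 .....#####..##########.####..................................###.#...................
128 ........#.....##..######.#.........................................................#.
131 ...............####.###.######...........###.........................................
134 ...................###......####.......#....#####....................................
137 ....................................#######........................##.............
[... 3366 characters left out ...]
......................................................................
177 .....................................................................................
180 .....................................................................................
183 ...................................................................................oo
186 ..............................................................................ooooooo
189 ..........................................................................ooooooooooo
192 .......................................................................oooooooooooooo
195 .....................................................................oooooooooooooooo
```

With the fingers shut, the black finger ends at scene (230,162), while the reported TCP projects to (232,175). So the true tip is about 30-35 mm higher than reported, and the top view agrees on x and y. I'll confirm it by deck contact.

```bash
python3 -m crank '[[[0,20,0,0,1],[0,20,0,0,1],[0,0,30,0,1],[0,0,30,0,1],[0,0,30,0,1],[0,0,30,0,1],[0,0,30,0,1],[0,0,26,0,1],[0,0,0,0,1],[0,0,0,0,1]]]'|grep -E 'pos|ft|wid'
for i in 1; do python3 -m crank '[[[0,0,3,0,1],[0,0,0,0,1],[0,0,0,0,1]]]'| grep -E 'pos|ft'; python3 -m crank '[[[0,0,2,0,1],[0,0,0,0,1],[0,0,0,0,1]]]'| grep -E 'pos|ft';python3 -m crank '[[[0,0,2,0,1],[0,0,0,0,1],[0,0,0,0,1]]]'| grep -E 'pos|ft';python3 -m crank '[[[0,0,2,0,1],[0,0,0,0,1],[0,0,0,0,1]]]'| grep -E 'pos|ft'; done
```

```text
position: [0.494, 0.0257, 0.0566]
ft_force: [0.2, -0.5, -0.0]
grip_width: 0.014
position: [0.4963, 0.0253, 0.0558]
ft_force: [0.6, 0.0, -0.3]
position: [0.4952, 0.0253, 0.0526]
ft_force: [-0.7, -0.1, 0.3]
position: [0.4949, 0.0254, 0.0501]
ft_force: [0.1, -0.3, -0.7]
position: [0.4953, 0.0254, 0.0491]
ft_force: [-2.4, -0.9, 8.2]
```

Contact at reported z≈0.050 on the deck (true 0.085), so the true tip is reported z + 0.035. Redoing the lid push with that correction: up, over the lid, then along the arc.

```bash
python3 -m crank '[[[0,0,-20,0,1],[0,0,-34,0,1],[0,0,-34,0,1],[0,0,-34,0,1],[0,0,-34,0,1],[0,0,-34,0,1],[30,7,0,0,1],[30,7,0,0,1],[31,7,0,0,1],[0,0,0,0,1]]]'|grep -E 'pos|ft'
python3 -m crank '[[[0,0,20,0,1],[0,0,15,0,1],[0,0,10,0,1],[0,0,10,0,1],[-3,0,8,0,1],[-4,0,8,0,1],[0,0,0,0,1],[0,0,0,0,1]]]'|grep -E 'pos|ft'
python3 -c "
from h import *
print(M(ctrl.get_state()['position']))"
```

```text
position: [0.5924, 0.0241, 0.2351]
ft_force: [-1.0, -2.2, -0.8]
position: [0.5812, 0.0237, 0.167]
ft_force: [-0.3, 0.2, 0.5]
[-0.0063718   0.00189933  0.16702582]
```

```bash
python3 -m crank '[[[-5,0,9,0,1],[-5,0,10,0,1],[-5,0,10,0,1],[-5,0,11,0,1],[-5,0,11,0,1],[-3,0,10,0,1],[-3,0,9,0,1],[-1,0,5,0,1],[0,0,0,0,1],[0,0,0,0,1]]]'|grep -E 'pos|ft'
for i in 1; do python3 -m crank '[[[0,0,4,0,1],[0,0,0,0,1],[0,0,0,0,1]]]'| grep -E 'pos|ft'; python3 -m crank '[[[0,0,3,0,1],[0,0,0,0,1],[0,0,0,0,1]]]'| grep -E 'pos|ft';python3 -m crank '[[[0,0,2,0,1],[0,0,0,0,1],[0,0,0,0,1]]]'| grep -E 'pos|ft'; done
python3 -c "
from h import *
print(M(ctrl.get_state()['position']))"
```

```text
position: [0.55, 0.0166, 0.0918]
ft_force: [-1.1, -0.4, 0.3]
position: [0.5508, 0.0168, 0.0885]
ft_force: [-0.3, -0.8, 1.3]
position: [0.5505, 0.0167, 0.0853]
ft_force: [-2.0, -0.2, 2.8]
position: [0.5502, 0.0167, 0.0829]
ft_force: [-0.7, -1.1, 1.4]
[-0.03809855  0.00118679  0.0829302 ]
```

```bash
for i in 1; do python3 -m crank '[[[0,0,2,0,1],[0,0,0,0,1],[0,0,0,0,1]]]'| grep -E 'pos|ft'; python3 -m crank '[[[0,0,2,0,1],[0,0,0,0,1],[0,0,0,0,1]]]'| grep -E 'pos|ft';python3 -m crank '[[[0,0,2,0,1],[0,0,0,0,1],[0,0,0,0,1]]]'| grep -E 'pos|ft';python3 -m crank '[[[0,0,2,0,1],[0,0,0,0,1],[0,0,0,0,1]]]'| grep -E 'pos|ft'; done
```

```text
position: [0.5504, 0.0168, 0.0809]
ft_force: [-0.1, -0.1, -0.7]
position: [0.5505, 0.0168, 0.0797]
ft_force: [-2.6, -0.6, 5.8]
position: [0.5504, 0.0167, 0.0784]
ft_force: [-3.2, -0.8, 11.0]
position: [0.5504, 0.0167, 0.0771]
ft_force: [-7.0, -1.2, 15.0]
```

The force ramped, dropped, then hit a hard stop at 15 N (true height about 0.112), which looks like a snap. Lifting off to check that the lid stays down.

```bash
python3 -m crank '[[[0,0,-5,0,1],[0,0,-15,0,1],[0,0,-20,0,1],[-28,0,-30,0,1],[-28,0,-30,0,1],[0,0,0,0,1],[0,0,0,0,1]]]'|grep -E 'tim|pos|ft'
python3 - <<'E'
from h import *
s=get_image('scene');t=get_image('top')
f=lambda th,ss,n,y:W([.128-ss*np.cos(th)+n*np.sin(th),y,.105+ss*np.sin(th)+n*np.cos(th)])
for d,n in((s,'scene'),(t,'top')):
  g=cv2.cvtColor(d['pixels'],cv2.COLOR_RGB2GRAY)
  print(n,'oval pred',[(th,proj(d,f(th,.088,.014,0)).round().tolist()) for th in(0,.1,.3,.6)])
  u,v=proj(d,f(0,.088,.014,0)).round().astype(int)
  for r in range(v-36,v+34,3):print(r,''.join('#' if x<60 else '+' if x<110 else '-' if x<160 else '.' for x in g[r,u-55:u+55:2]))
st=ctrl.get_state();print(M(st['position']),delta([.508,-.036,st['position'][2]]))
E
```

```text
time: 22.38
position: [0.4967, 0.0032, 0.1774]
ft_force: [-0.7, -0.6, -0.0]
scene oval pred [(0, [300.0, 200.0]), (0.1, [301.0, 196.0]), (0.3, [303.0, 189.0]), (0.6, [309.0, 178.0])]
164 ##############++-###########+-........+++++++++++++++--
167 +##############++++###########+.......+#+++++++++++++.-
170 #++############++++########-+++#......+##+++++++++++++-
173 ###++##########++######+++#+++##......####+++++++++++--
176 #####++##############++++++#####.--.-+###++#++++++++#--
179 #####+#++#########+++++++#####.........#++++++#+++#++-.
182 ###+-++###+###+++++++++#######...........++++++++##++..
185 ###-++++#+-#+++++++-+#########.............-+++++++++..
188 ######+++-.###+++++#########..................-++++++-.
191 ########+++++###+#############+.............--..+++++++
194 ########..-++###################+.............+++++++++
197 ########....-#####################.............-++++++-
200 +######-.....###+#################.............++++#...
203 +++###.......#####.###############.............+++-....
206 +#-.++........##....+############-.............+++++-..
209 ......-......
[... 1422 characters left out ...]
.........----------+++++++-.............-+++#
168 ++-................---------++++++++..............-+++#
171 ++-.................----------++++++..............-+++#
174 ++-..................---------+++++...............-++++
177 ++-...................-------++++-................++--+
180 ++-.....................----++--.................-++--+
183 ++-..............................................+#++--
186 +++.............................................-+###++
189 +++-............................................++#####
192 ++++.............................................+#####
195 ++++-.........................................--++#####
[-0.09400987 -0.00063119  0.17469402] [ 2.9 41.5  0. ]
```

The lid stays shut: the oval is round at top (327,165), against a prediction of (326,162) for 0 rad. Next, over the well and down to the key.

```bash
python3 -m crank '[[[3,21,0,0,1],[0,20,0,0,1],[0,0,30,0,1],[0,0,30,0,1],[0,0,30,0,1],[0,0,16,0,1],[0,0,0,0,1],[0,0,0,0,1]]]'|grep -E 'tim|pos|ft'
python3 -c "
from h import *
print(delta([.508,-.036,.07]))
s=get_image('scene');p=ctrl.get_state()['position'];g=cv2.cvtColor(s['pixels'],cv2.COLOR_RGB2GRAY)
u=proj(s,p+[0,0,.035]).round().astype(int);print(u,proj(s,[.508,-.036,.085]).round())
for r in range(u[1]-20,u[1]+30,2):print(r,''.join('#' if x<50 else '+' if x<130 else '-' if x<200 else '.' for x in g[r,u[0]-30:u[0]+31]))"
```

```text
time: 23.15
position: [0.507, -0.0345, 0.0672]
ft_force: [0.3, 0.3, 0.6]
[ 0.6  1.7 -2.8]
[269 248] [269. 254.]
228 ##+++++++#####++++++########++++#################+-.......-+#
230 #####+++++++##++++############++++############+--.......-+###
232 #######+++++++++++###############++++########++-......++#####
234 -+########+++++#####################+++#########+---+########
236 .-++###########+--+############+++++##++++###################
238 -----+######+--------+########+-++++##+----++##############++
240 ++++---+#++-----------+######+++++++++-...---++########++++++
242 ..-..-------.---------+#######++++++++++--...+########+++++++
244 ........-----...---++++#############+++++++--+###+++++-++++++
246 ...........----..-+---+##############++++++++####++++++++++++
248 .............---+-----+############+-----++++++####+++++++++#
250 ...............++--------++######+---------++++++######++####
252 ...............------------++#+--------------++++############
254 ...............-------------+++--------------++-+############
256 --.............------...-++++++++++-.--------+--+##########+-
258 ----...........----.----++++++++++++-..-----++--+########+---
260 ------...........--..---++++++++++++-.....-++---+#####++-----
262 ---------.........-------+++++++++++-..--++-------+#+--------
264 -----------..........-----+++++++++---++---------------------
266 -------------............--+++++++++-------------------------
268 ----------------........-------------------------------------
270 ------------------.......------------------------------------
272 ----------------------.......--------------------------------
274 ++-----------------------....--------------------------------
276 +++++----------------------....---------------------------++#
```

Finger tip at scene (268,250), centred over the well (269,254) with the key below it. Descending.

```bash
python3 -m crank '[[[0,1,8,0,1],[0,0,8,0,1],[0,0,8,0,1],[0,0,4,0,1],[0,0,0,0,1],[0,0,0,0,1]]]'|grep -E 'tim|pos|ft'
for i in 1; do python3 -m crank '[[[0,0,3,0,1],[0,0,0,0,1],[0,0,0,0,1]]]'| grep -E 'pos|ft'; python3 -m crank '[[[0,0,2,0,1],[0,0,0,0,1],[0,0,0,0,1]]]'| grep -E 'pos|ft';python3 -m crank '[[[0,0,2,0,1],[0,0,0,0,1],[0,0,0,0,1]]]'| grep -E 'pos|ft'; done
```

```text
time: 23.7
position: [0.5081, -0.0361, 0.041]
ft_force: [0.8, -0.6, -0.6]
position: [0.5083, -0.0362, 0.0383]
ft_force: [-0.2, 0.5, -0.7]
position: [0.5082, -0.0362, 0.0362]
ft_force: [0.1, -0.3, 0.6]
position: [0.5084, -0.0362, 0.0343]
ft_force: [0.4, 0.2, 0.2]
```

```bash
for i in 1; do python3 -m crank '[[[0,0,2,0,1],[0,0,0,0,1],[0,0,0,0,1]]]'| grep -E 'pos|ft'; python3 -m crank '[[[0,0,2,0,1],[0,0,0,0,1],[0,0,0,0,1]]]'| grep -E 'pos|ft';python3 -m crank '[[[0,0,2,0,1],[0,0,0,0,1],[0,0,0,0,1]]]'| grep -E 'pos|ft'; done
```

```text
position: [0.5083, -0.0361, 0.0323]
ft_force: [-1.3, -0.6, 2.5]
position: [0.5084, -0.0362, 0.0304]
ft_force: [-0.8, 0.0, 3.6]
position: [0.5085, -0.0362, 0.0291]
ft_force: [-3.6, 0.8, 10.3]
```

Key contact at about 0.034, now 5 mm lower with about 10 N: it has bottomed out. A last check of hold and lid before handing in.

```bash
python3 -m crank '[[[0,0,0.5,0,1],[0,0,0,0,1],[0,0,0,0,1],[0,0,0,0,1],[0,0,0,0,1]]]'| grep -E 'tim|pos|ft'
python3 -c "
from h import *
t=get_image('top');g=cv2.cvtColor(t['pixels'],cv2.COLOR_RGB2GRAY)
for r in range(145,186,4):print(r,''.join('+' if x<110 else '-' if x<160 else '.' for x in g[r,271:381:2]))
T=[plane(t,u,v,z) for u,v,z in((383,178,.044),(396,226,.044),(257,230,.018))];a=cv2.imread('pics/top0.png')[:,:,::-1]
for (u,v) in((383,178),(396,226),(257,230)):print(t['pixels'][v,u],a[v,u])
"
```

```text
time: 25.62
position: [0.5085, -0.0362, 0.029]
ft_force: [-4.1, 0.1, 12.7]
145 +++++-..........................................+++++++
149 ++++-....................-----...................++++++
153 ++++.................-----+------................-+++++
157 +++-................-------------+-...............+++++
161 +++................-----------------..............-++++
165 ++-................-----------------...............++++
169 ++-................-----------------...............++++
173 ++-.................---------------...............-++++
177 ++-...................------------................++--+
181 ++-......................------..................-++-.-
185 ++-..............................................++++++
[ 88  92 100] [138 149 199]
[45 42 35] [133 145 198]
[254 254 249] [254 254 248]
```

```bash
python3 -c "
from bench import job
print(job.close_job())"
```

```text
the job is handed in; nothing more can be done
None
```

The lid snapped shut and stayed down, and I handed the job in at about 26 s with the shut fingertips holding the key fully down (about 5 mm, 12 N); the timer looked untouched, but the arm or its shadow hid the vials in the final check, and the judge returned no verdict.

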